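# Lift the rinsed basket with the lifting hook and hang it on the drip stand

### The arm

A 6-joint arm with a two-finger parallel gripper is mounted at the origin on the work surface; the furniture and walls round the work are solid. World frame = base frame: x ahead of the robot, y to its left, z up, the work surface at z = 0. Lengths are in m, angles in rad, forces in N, time in s.
With the tool pointing down it reaches from about 0.3 to 0.775 m from the base axis. Payload 14.6 kg.
Tool frame: the origin (TCP) lies midway between the tips of the shut fingers; the grasp point (between the pads) lies 19 mm behind it (ctrl.tcp_to_grasp is the z of the grasp point in the tool frame, in m); z points along the fingers, y is the line along which they close (so a half turn about z gives the same grasp; the last joint's range is limited). The gripper opens to 94 mm and grips with 3 to 60 N. Pads are 16 mm wide; open, the fingers measure 119 mm over their backs; the gripper's body (75 mm by 177 mm) begins 78 mm behind the grasp point.
Start: joints at [1.038, 0.3, 1.521, -0, 1.321, -0.067], TCP at [0.247, 0.491, 0.205] pointing down, gripper open.
Joint ranges: [-3.03, 3.03], [-0.79, 2.21], [0.23, 2.52], [-1.04, 4.18], [0, 3.07], [-2.55, 2.55]. Speed limits (rad/s): [2.22, 2.22, 2.57, 3.14, 3.14, 3.14].

### API

Orientations are given as [roll, pitch, yaw] about the fixed x, y, z axes, in that order (R = Rz(yaw) Ry(pitch) Rx(roll)).
In Python, from station import monitor, camera, ctrl gives the robot as it stands.
- The arm moves only by the tool apply_moves, never from a script. Its argument "plan" is one flat list of numbers, 4 for each row, row after row: the shift along the tool's x, y, z in mm, then the turn about the tool's z in rad. In form: [dx, dy, dz, spin, dx, dy, dz, spin, ...]. A call has 1 to 20 rows; each row shifts and turns the commanded pose from where the row before left it, along the tool's axes as they then stand; what a row does not reach is not made up. A row lasts 1/10 s, in which the tool goes at most 50 mm and 8.59 degrees, less where a joint would pass 70% of its speed; a pose out of reach is approached as far as the arm can. A call is refused whole if a number of a shift passes 50 or a number of a turn 0.15, either way. A call with a gripper value outside its range is refused whole. "hand" is the gripper command: -1 is shut, 1 is fully open, values between are in proportion, set as the call begins (left out, the last holds). The fingers move at their own pace and stop on an object; "squeeze" is the grip in N (left out, the last holds). Time passes only in rows, so rows that do not move let the fingers close. It gives the time, the measured TCP pose, the force, the opening and the grip force at its end, in the units of the state.
- monitor.get_obs(): the state, without advancing time (a new reading comes with each control period).
- camera(name): name is "scene" or "side" or "wrist"; returns a dict with "image" (420x560x3 uint8, red, green, blue), "range_z" (420x560 float32, m along the optical axis (not along the pixel's ray), 0 where there is no reading), "mtx" (3x3 intrinsics, pixels), "rvec" (rotation vector, rad) and "tvec" (3), from world to camera coordinates, as OpenCV has them. Camera axes: x right, y down, z forward; pixel columns grow to the right and rows downward; lengths in m; the calibration is good to about 2 mm. A picture is of the moment at which its call begins.
- ctrl.hand_in(): hands the job in; it is judged then, once.
The state is a dict: "time_s": time; "qpos": joint angles; "joint_vel": joint speeds; "tau": joint torques, N m; "ee_pos": TCP position; "eef_rot": TCP orientation; "force": force on the tool from outside, world axes, zero at the start; "moment": the same for the moment, N m; "grip_width": finger opening in m; "grip_force": force on a finger pad.
Only numpy, scipy, OpenCV 4.12 (cv2) and the standard library are available. Lean on these libraries where they do the work, as an engineer would, in place of code of your own. Each camera call takes 0.05 s, during which the arm holds its last target. There are 200 camera calls.

### The job

Take the orange-handled lifting hook from its rest, catch the wire basket's bail with it, lift the basket out of the rinse bath and lower it gently onto both prongs of the drip stand, so that it hangs there by its bail, upright and still. Then back the lifting hook out and put it back on its rest as it was. Never touch the basket with the gripper, do not press or jolt it on the prongs, and leave the beaker, the jar and the bottle where they stand.

Things in the scene. Friction and masses are not known exactly. Their poses are not given: they have to be found in the camera images.
- basket: Square wire basket, 90 x 90 mm, 30 mm high to its rim, about 0.3 to 0.55 kg, with brass fittings in it; a rigid steel bail stands over it. Origin at the centre of its underside, z up; the bail's bar runs along its y. It stands in the rinse bath.
- bail_mid (a point): Middle of the bail's bar (centre line), 145 mm above the basket's underside. The bar is 8 mm thick, runs along the basket's y, drops 5 mm to y = +-37 mm and then bends down to the sides at y = +-45 mm. Below the bar the bail is open down to the basket's rim, 115 mm lower.
- rinse_bath: Open metal tank, 150 (x) x 170 (y) x 50 mm, wall and floor 6 mm, fixed to the bench; no liquid. Origin at the centre of its underside.
- drip_stand: White drip tray, 170 x 140 mm, 14 mm lip, fixed; a 12 mm post, 250 mm high, at stand x = +72 mm. On the post a blue head carries two 8 mm prongs that point to the stand's -x, at stand y = +-26 mm, with free space between. Their seats lie above the stand's origin (on the bench). The bail shall lie in both, along the stand's y.
- hook_line (a point): Point on the bench straight below the prongs' seats (the stand's origin). The head is clamped on the post at a height not measured here: a bar lying in the seats has its centre line somewhere between z = 165 and 215 mm, to be felt (or seen). The upturned prong tips, at stand x = -19 mm, rise 12 mm above that line, the rods reach 14 mm below it.
- lifting_hook: C-shaped hook of two like 6 mm steel rods, 24 mm wide overall, 0.12 kg. Origin: centre of an 8 mm bar resting in it; z up, mouth open to +x. Underside z = -12 mm; tip at x = 17 mm, top z = 13 mm; back at x = -24 mm; upper arm's underside z = 31 mm, right above the seat. A bar passes the mouth with its centre between z = 17 and 27 mm in this frame.
- hook_grip (a point): Middle of the lifting hook's orange grip, 91 mm above the hook's origin. The grip is 34 (hook x) x 14 (hook y) x 46 mm high, to be pinched across its 14 mm. Below it is a black shoulder plate, 36 (x) x 64 (y) x 8 mm, 60 to 68 mm above the origin.
- tool_rest: Grey rest, fixed: two upright rails, tops at z = 100 mm, 60 mm long in x, inner faces at y = +-18 mm, outer +-28 mm, with 6 mm high stops at x = +-24 to +-30 mm. The lifting hook hangs between the rails by its shoulder plate: its origin then lies 40 mm above the rest's origin, x axes alike. Origin at the centre of its underside.
- beaker: Clear beaker, 60 mm wide, 70 mm high, a bystander. Origin at the centre of its underside.
- ferrule_jar: White jar with red lid, 46 mm wide, 64 mm high, a bystander. Origin at the centre of its underside.
- red_bottle: Clear bottle with red cap, 70 mm wide, 142 mm high, a bystander. Origin at the centre of its underside.
Mind the look-alikes: they are no part of the job. Leave any pink look-alike of the tool_rest alone.

How it is judged:
On the way, in this order (a step that is already met when the one before it is completed fails the run):
1. the basket hangs from the lifting hook, clear of the bath (contact force between basket and lifting_hook above 1 N and contact force between basket and rinse_bath below 0.1 N and height (world z) of basket above 0.055 m), for 0.2 s.
2. the basket hangs upright by its bail on the drip stand's prongs and the lifting hook no longer touches it (horizontal distance between bail_mid and hook_line below 0.02 m and height (world z) of bail_mid above 0.155 m and angle between basket's own z axis and vertical below 0.2 rad and angle between the y axis of basket and the y axis of drip_stand, either way round below 0.25 rad and contact force between basket and drip_stand above 1 N and contact force between basket and lifting_hook below 0.2 N), for 0.3 s.
At the end, for the whole second after the job is handed in: The basket hangs still by its bail on both prongs (middle within 20 mm of the seats, bail within 0.25 rad of them, basket within 0.2 rad of upright), free of the lifting hook, which hangs still on its rest by its shoulder (within 12 mm sideways, 6 mm in height, 0.12 rad upright, 0.25 rad turned) (all of step 2 and linear speed of each of basket, lifting_hook below 0.03 m/s and angular speed of basket below 0.3 rad/s and horizontal distance between lifting_hook and tool_rest below 0.012 m and z of lifting_hook in the frame of tool_rest between 0.034 and 0.046 m and angle between lifting_hook's own z axis and vertical below 0.12 rad and angle between the x axis of lifting_hook and the x axis of tool_rest, either way round below 0.25 rad); the robot touches nothing.
It fails at once if the gripper or arm touches the basket (contact force between any of the fingers, the arm and basket above 1 N).
It fails at once if the basket is pressed or dropped on the drip stand (more than 35 N) (contact force between basket and drip_stand above 35 N).
It fails at once if the basket tips more than 0.6 rad (angle between basket's own z axis and vertical above 0.6 rad).
It fails at once if the beaker, the jar or the bottle is moved more than 20 mm (distance of any of beaker, ferrule_jar, red_bottle from where it was at the start of the episode above 0.02 m).
It also fails if it takes over 72 s, if anything falls off the work surface, if the arm or the gripper's body presses on something with over 40 N, if the wrist force passes 120 N, or if a joint passes its speed limit or range.

## Working session

There is one attempt and no reset: what is moved stays moved. The work goes in short steps, Python scripts to look and compute and a tool call to move; the robot and the scene stay as the last step left them, time stands still between calls to the robot, and variables do not carry over. Pictures are saved under pics/ and viewed, at most 13 in all, crops included, and the job is handed in when it is done.

Besides the shell and the picture viewer there is one more tool, called as name(argument=value, ...) on one line, values as JSON. apply_moves: Moves the arm, as the interface text tells. Its arguments: {"type":"object","properties":{"plan":{"type":"array","items":{"type":"number"}},"hand":{"type":"number"},"squeeze":{"type":"number"}},"required":["plan"]}

```bash
mkdir -p pics; cat > h.py <<'E'
import numpy as np, cv2
from station import monitor, camera, ctrl
def grab(n):
    c=camera(n); np.savez(''+n+'.npz',**c); return c
def load(n): return dict(np.load(''+n+'.npz'))
def cloud(c):
    K=c['mtx'];R=cv2.Rodrigues(c['rvec'])[0];t=c['tvec'].reshape(3)
    z=c['range_z'];v,u=np.indices(z.shape)
    p=np.stack([(u-K[0,2])/K[0,0]*z,(v-K[1,2])/K[1,1]*z,z],-1)
    w=(p-t)@R; w[z<=0]=np.nan; return w
def save(n,im,s=1): cv2.imwrite('pics/'+n+'.png',cv2.resize(im[:,:,::-1],None,fx=s,fy=s,interpolation=cv2.INTER_CUBIC))
E
python3 - <<'E'
from h import *
o=monitor.get_obs(); print(o)
a=grab('scene');b=grab('side')
for c in (a,b): print(c['mtx'],-cv2.Rodrigues(c['rvec'])[0].T@c['tvec'].reshape(3))
save('a1',a['image'],1.42);save('b1',b['image'],1.42)
E
```

```text
{'time_s': 0.0, 'qpos': array([ 1.03839863e+00,  3.00465114e-01,  1.52159003e+00,  2.47508115e-06,
        1.32071667e+00, -6.65920057e-02]), 'joint_vel': array([-0.00021454, -0.00196977,  0.00084979, -0.00036592, -0.00093442,
        0.00242301]), 'tau': array([-7.13307218e-04, -5.31808805e+01, -3.52730477e+01,  7.07691209e-02,
        2.44741532e-02, -1.02464121e-04]), 'ee_pos': array([0.24688863, 0.49116968, 0.20488584]), 'eef_rot': array([-3.14041627e+00, -8.08563815e-05,  2.67578630e+00]), 'force': array([ 0.0462096 ,  0.33878742, -0.54872926]), 'moment': array([0.01078989, 0.06934757, 0.02824177]), 'grip_force': 0.0, 'grip_width': 0.09427620445303143}
[[497.57205167   0.         283.75766185]
 [  0.         497.57205167 209.93509119]
 [  0.           0.           1.        ]] [-0.25782688 -0.6412651   0.91443279]
[[488.88222792   0.         279.5426103 ]
 [  0.         488.88222792 211.42326298]
 [  0.           0.           1.        ]] [-0.01531556  0.95031737  0.6021877 ]
```

View pics/a1.png

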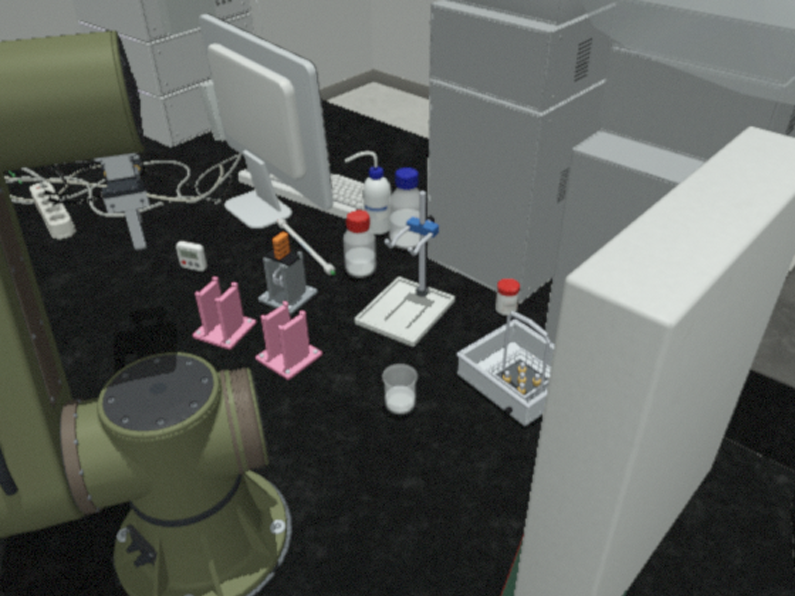

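View pics/b1.png

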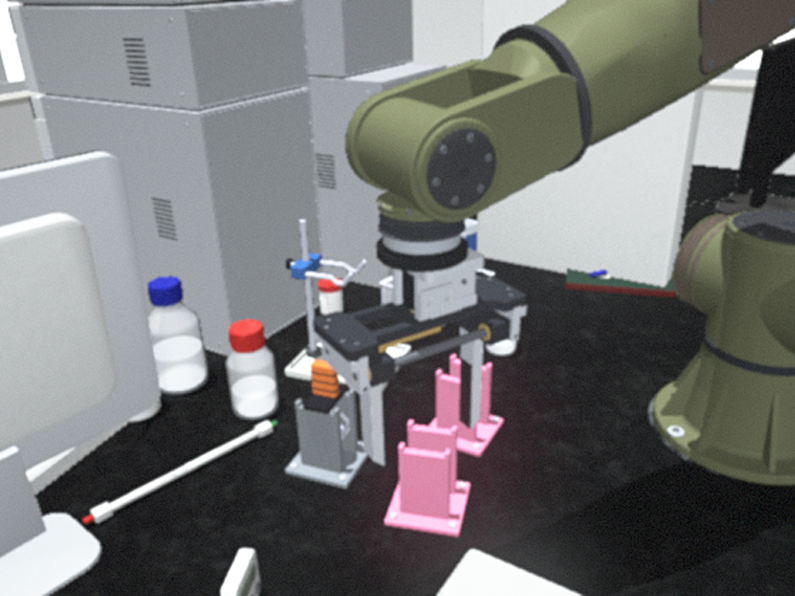

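Scene view: the orange grip on the grey rest is at (281,245). The look-alikes are the two pink rests at (225,315) and (290,340). The stand is at (405,305) with its prongs at (412,237), the bath and basket at (515,365), the beaker at (400,390), the jar at (508,296) and the bottle at (359,245). I choose the grey rest. Next I'll make a top-down map from both depth clouds to get the numbers.

```bash
python3 - <<'E'
from h import *
M=np.zeros((400,560,3),np.uint8);H=np.full((400,560),-1.)
P=[]
for n in('scene','side'):
    c=load(n);w=cloud(c).reshape(-1,3);col=c['image'].reshape(-1,3)
    ok=np.isfinite(w).all(1)&(w[:,2]<0.29)&(w[:,2]>-.02);P.append(np.c_[w[ok],col[ok]])
P=np.vstack(P);np.save('P.npy',P)
P=P[np.argsort(P[:,2])]
i=((0.8-P[:,0])/.002).astype(int);j=((0.6-P[:,1])/.002).astype(int)
ok=(i>=0)&(i<400)&(j>=0)&(j<560)
M[i[ok],j[ok]]=P[ok,3:]
im=cv2.resize(M,None,fx=1.42,fy=1.42,interpolation=cv2.INTER_NEAREST)
for k in range(0,8):cv2.putText(im,f'{.8-k*.1:.1f}',(0,int(k*71)+8),0,.4,(255,255,0))
for k in range(0,12):cv2.putText(im,f'{.6-k*.1:.1f}',(int(k*71),565),0,.4,(255,255,0))
save('top',im)
E
```

```text
(no output)
```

View pics/top.png

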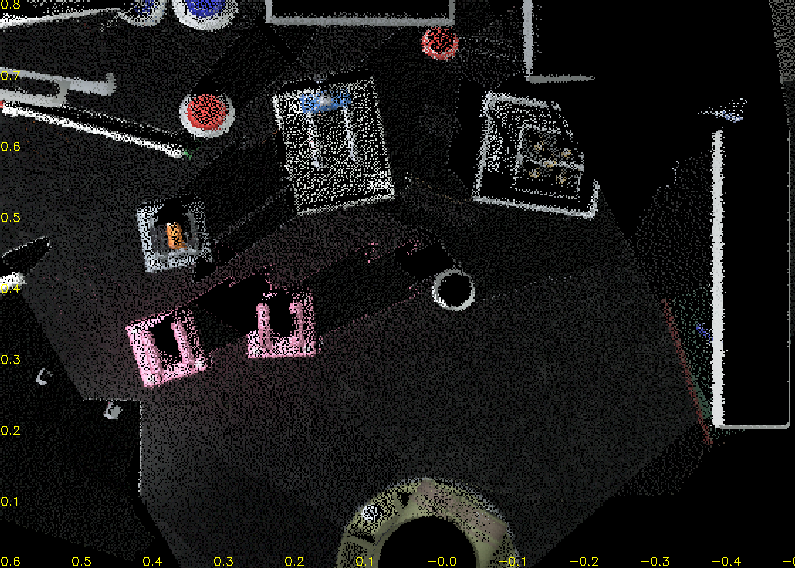

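```bash
python3 - <<'E'
from h import *
P=np.load('P.npy')
def reg(x0,x1,y0,y1,z0,z1):
    return P[(P[:,0]>x0)&(P[:,0]<x1)&(P[:,1]>y0)&(P[:,1]<y1)&(P[:,2]>z0)&(P[:,2]<z1)]
def rect(n,q):
    r=cv2.minAreaRect((q[:,:2]*1000).astype(np.float32)); print(n,len(q),np.round(r[0],1),np.round(r[1],1),round(r[2],1),'z',np.round(np.percentile(q[:,2],[2,50,98])*1000,1))
q=reg(.4,.54,.3,.42,.004,.3)
rect('rest base',reg(.41,.53,.29,.41,.005,.02))
rect('rest top',reg(.41,.53,.29,.41,.09,.107))
o=reg(.41,.53,.29,.41,.08,.2); o=o[(o[:,3]>150)&(o[:,5]<90)]; rect('orange',o)
rect('tray lip',reg(.48,.72,.03,.25,.006,.016))
b=reg(.6,.72,.05,.25,.14,.28); b=b[(b[:,5]>b[:,3]+60)]; rect('blue',b)
pr=reg(.5,.66,.05,.22,.14,.24);rect('prongs',pr)
for z in range(140,240,6):
    s=reg(.5,.7,.05,.22,z/1000,(z+6)/1000)
    if len(s): print(z,len(s),np.round(s[:,:2].min(0),3),np.round(s[:,:2].max(0),3))
rect('bath top',reg(.48,.7,-.25,-.04,.042,.053))
s=reg(.48,.7,-.25,-.04,.07,.2);rect('bail',s)
for z in range(60,175,8):
    t=s[(s[:,2]>z/1000)&(s[:,2]<(z+8)/1000)]
    if len(t): print(z,len(t),np.round(t[:,:2].min(0),3),np.round(t[:,:2].max(0),3))
rect('beaker',reg(.35,.45,-.08,.05,.06,.075))
rect('jar',reg(.68,.8,-.08,.05,.05,.07)); rect('bottle',reg(.6,.7,.25,.37,.1,.15))
a=load('scene');save('c1',np.hstack([cv2.resize(a['image'][140:270,310:400],None,fx=4.3,fy=4.3),cv2.resize(a['image'][150:280,240:330],None,fx=4.3,fy=4.3)]))
E
```

```text
rest base 1096 [468.1 354.3] [94.8 95.4] 10.9 z [ 5.2  7.8 19.1]
rest top 600 [468.4 354.1] [62.8 68.1] 9.9 z [ 90.8 102.2 106.9]
orange 357 [468.4 355.6] [34.6 18.7] 13.6 z [109.7 133.  154.4]
tray lip 1314 [593.4 130.4] [177.5 146.2] 11.3 z [ 6.1  8.5 15.1]
blue 368 [666.6 143.4] [45.6 71.4] 8.5 z [164.2 179.2 184.3]
prongs 928 [615.2 135.9] [98.4 71.2] 8.1 z [151.8 172.4 233.4]
140 13 [0.655 0.138] [0.666 0.15 ]
146 14 [0.654 0.137] [0.663 0.15 ]
152 10 [0.585 0.101] [0.659 0.158]
158 96 [0.576 0.099] [0.676 0.178]
164 234 [0.569 0.098] [0.697 0.176]
170 272 [0.565 0.096] [0.695 0.179]
176 262 [0.563 0.095] [0.698 0.177]
182 77 [0.565 0.097] [0.673 0.173]
188 19 [0.654 0.135] [0.664 0.15 ]
194 26 [0.654 0.135] [0.669 0.148]
200 21 [0.653 0.134] [0.667 0.149]
206 21 [0.654 0.137] [0.667 0.15 ]
212 22 [0.654 0.136] [0.666 0.149]
218 22 [0.653 0.137] [0.668 0.149]
224 25 [0.655 0.135] [0.667 0.151]
230 21 [0.653 0.136] [0.664 0.15 ]
236 25 [0.653 0.136] [0.665 0.148]
bath top 697 [ 598.4 -161.5] [179.  196.3] 83.2 z [42.4 49.1 52.6]
bail 566 [ 627.8 -182.5] [ 98.8 124.1] 80.0 z [ 72.8 140.5 197.7]
68 24 [ 0.56 -0.22] [ 0.694 -0.125]
76 33 [ 0.561 -0.219] [ 0.693 -0.124]
84 30 [ 0.562 -0.22 ] [ 0.692 -0.127]
92 30 [ 0.563 -0.22 ] [ 0.692 -0.129]
100 29 [ 0.563 -0.22 ] [ 0.69  -0.128]
108 35 [ 0.563 -0.221] [ 0.692 -0.127]
116 35 [ 0.563 -0.22 ] [ 0.692 -0.128]
124 31 [ 0.562 -0.221] [ 0.693 -0.127]
132 32 [ 0.563 -0.22 ] [ 0.692 -0.128]
140 52 [ 0.562 -0.219] [ 0.693 -0.132]
148 94 [ 0.561 -0.214] [ 0.692 -0.137]
156 24 [ 0.57  -0.175] [ 0.691 -0.146]
164 22 [ 0.683 -0.167] [ 0.694 -0.144]
172 22 [ 0.684 -0.167] [ 0.693 -0.146]
beaker 166 [392.4 -39. ] [60.4 58.8] 42.9 z [60.7 66.3 72.5]
jar 497 [748.4  -3.6] [74.7 91.8] 15.9 z [50.6 61.4 69.2]
bottle 932 [641.6 309.3] [57.3 53. ] 32.1 z [100.7 129.9 142.6]
```

View pics/c1.png

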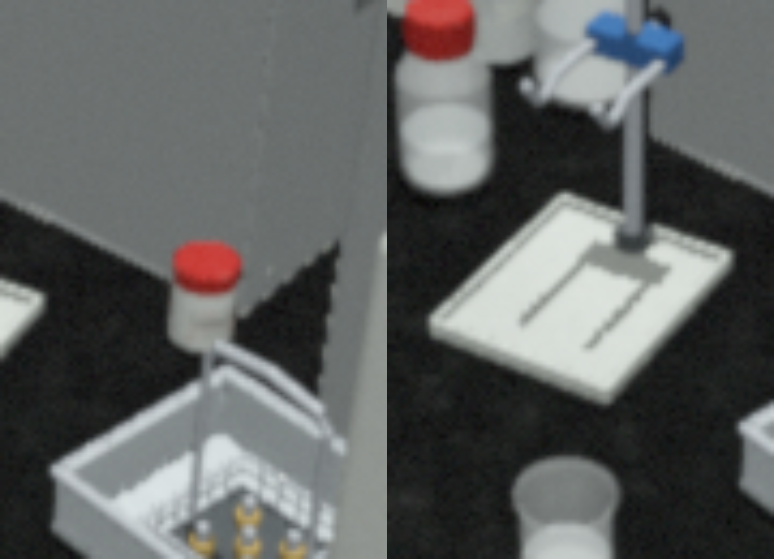

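```bash
python3 - <<'E'
from h import *
P=np.load('P.npy')
def reg(x0,x1,y0,y1,z0,z1):
    return P[(P[:,0]>x0)&(P[:,0]<x1)&(P[:,1]>y0)&(P[:,1]<y1)&(P[:,2]>z0)&(P[:,2]<z1)]
def fr(q,c,a): 
    d=q[:,:2]*1000-c; return np.c_[d[:,0]*np.cos(a)+d[:,1]*np.sin(a),-d[:,0]*np.sin(a)+d[:,1]*np.cos(a),q[:,2]*1000]
q=reg(.48,.72,.03,.25,.012,.016);r=cv2.minAreaRect((q[:,:2]*1000).astype(np.float32));print('lip',r)
for a in(8.5,10,11):
    f=fr(reg(.5,.7,.05,.22,.13,.2),(593.4,130.4),np.radians(a))
    for s in(-1,1):
        g=f[(f[:,1]*s>15)&(f[:,1]*s<38)&(f[:,0]<45)]
        k=np.polyfit(g[:,0],g[:,1],1);print(a,s,len(g),k,np.median(g[:,1]))
f=fr(reg(.5,.7,.05,.22,.13,.2),(593.4,130.4),np.radians(10.5))
for s in(-1,1):
    g=f[(f[:,1]*s>15)&(f[:,1]*s<38)]
    for x in range(-30,45,6):
        h=g[(g[:,0]>=x)&(g[:,0]<x+6)]
        if len(h):print(s,x,len(h),np.round([h[:,2].min(),np.median(h[:,2]),h[:,2].max()],1))
s=reg(.54,.65,-.25,-.04,.135,.17)
print('bar',len(s)); k=np.polyfit(s[:,1],s[:,0],1);print(k,np.degrees(np.arctan(k[0])),s[:,1].min(),s[:,1].max(),s[:,2].max())
l=reg(.54,.65,-.25,-.04,.065,.13); 
for g in(l[l[:,1]>-.17],l[l[:,1]<-.17]):print('leg',len(g),np.median(g[:,:2],0))
a=load('scene');b=load('side');save('c2',np.hstack([cv2.resize(a['image'][155:225,175:230],None,fx=7,fy=7),cv2.resize(b['image'][245:345,195:265],None,fx=5.5,fy=4.9)]))
E
```

```text
lip ((592.9846801757812, 131.36114501953125), (173.64599609375, 145.27069091796875), 10.492341995239258)
8.5 -1 173 [  0.03492699 -25.39780979] -24.567913398672
8.5 1 182 [ 0.03687016 26.74515445] 27.50353828787818
10 -1 175 [ 9.36089425e-03 -2.53874421e+01] -24.71902921035334
10 1 182 [1.13650455e-02 2.67240374e+01] 27.231901571342895
11 -1 175 [-7.67820640e-03 -2.53897537e+01] -24.779223264880873
11 1 182 [-5.62840389e-03  2.67196082e+01] 27.157074029057604
-1 -30 6 [176.7 180.7 183.6]
-1 -24 21 [169.6 175.8 182.5]
-1 -18 18 [162.3 169.9 179.5]
-1 -12 13 [156.4 162.8 169.4]
-1 -6 12 [157.6 163.2 167.2]
-1 0 17 [159.7 163.9 170.7]
-1 6 21 [162.5 167.9 172.4]
-1 12 11 [166.4 170.  172.9]
-1 18 14 [167.7 170.2 173.1]
-1 24 11 [166.9 170.8 174.2]
-1 30 13 [165.1 170.7 173.6]
-1 36 14 [166.9 169.5 173.4]
-1 42 9 [166.2 170.4 173.7]
1 -30 7 [175.5 179.2 182.2]
1 -24 20 [169.7 177.6 183.4]
1 -18 18 [160.8 169.2 176.8]
1 -12 17 [158.5 162.9 168.5]
1 -6 14 [157.8 162.6 169.2]
1 0 15 [158.2 164.9 172.1]
1 6 21 [161.7 168.4 173.3]
1 12 11 [165.1 170.3 172.7]
1 18 14 [165.9 171.9 174.9]
1 24 13 [164.2 170.8 175.5]
1 30 13 [166.9 170.2 172.6]
1 36 13 [165.7 169.5 176.4]
1 42 12 [165.1 170.  172.4]
bar 116
[0.14337374 0.59618343] 8.159107125350694 -0.22009595869404203 -0.12754174273264143 0.15656054980299464
leg 46 [ 0.578387   -0.12975129]
leg 49 [ 0.56479906 -0.21882887]
```

View pics/c2.png

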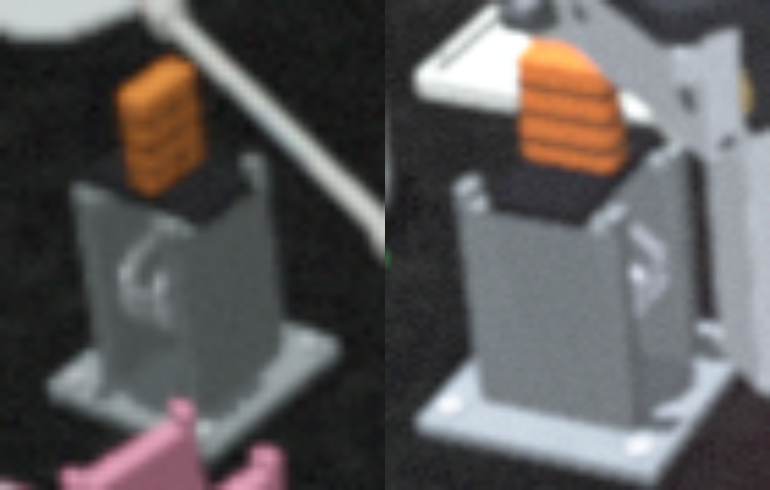

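Crops: the hook hangs in the grey rest. Its C opens to +x, because the tip is on the right at (165,285) and the back is on the left at (122,275) in the scene crop. That makes the hook yaw about 0.183. The prong seats read about z = 171 mm, with the stand's seats near (589,130) mm. The bail middle is near (572,-174) mm with yaw about -0.145. Moving above the grip.

apply_moves(plan=[-10, -1, 0, 0, -20, -1.7, 0, 0, -20, -1.7, 0, 0, -20, -1.7, 0, 0, -20, -1.7, 0, -0.1, -20, 0.4, 0, -0.1, -20, 2.4, 0, -0.1, -20, 4.3, 0, -0.1, -20, 6.3, 0, -0.1, -19, 8, 0, -0.1, -19, 9.8, 0, -0.049, -18, 10.6, 0, 0, -18, 10.6, 0, 0, -8, 5, 0, 0, 0, 0, 0, 0], hand=0.2, squeeze=40)

```text
time_s: 1.6
ee_pos: [0.4791, 0.4946, 0.2044]
eef_rot: [-3.141, -0.001, -2.959]
force: [-0.2, 0.2, 0.5]
grip_width: 0.0561
grip_force: 0.0
```

```bash
cat >> h.py <<'E'
def go(p,yaw=None):
    o=monitor.get_obs();y=o['eef_rot'][2];d=np.array(p)-o['ee_pos']*1000
    print('t',round(o['time_s'],1),'pos',np.round(o['ee_pos']*1000,1),'rot',np.round(o['eef_rot'],3),'F',np.round(o['force'],1),'w',round(o['grip_width']*1000,1))
    print('tool d',np.round([d[0]*np.cos(y)+d[1]*np.sin(y),d[0]*np.sin(y)-d[1]*np.cos(y),-d[2]],1),'spin',None if yaw is None else round((y-yaw+np.pi)%(2*np.pi)-np.pi,3))
E
python3 - <<'E'
from h import *
go([468.3,355,116],.183+np.pi)
c=grab('wrist');w=cloud(c);im=c['image'].astype(int)
m=(im[...,0]>150)&(im[...,2]<90)&(w[...,2]>.145)&(w[...,2]<.16)&(w[...,0]>.4)
q=w[m];print(len(q));r=cv2.minAreaRect((q[:,:2]*1000).astype(np.float32));print(r)
save('w1',c['image'],1.42)
E
```

```text
t 1.6 pos [479.1 494.6 204.4] rot [-3.141e+00 -1.000e-03 -2.959e+00] F [-0.2  0.2  0.5] w 56.1
tool d [  36.  -135.3   88.4] spin -0.0
1230
((471.2635192871094, 354.310791015625), (33.79924011230469, 14.287906646728516), 10.249137878417969)
```

View pics/w1.png

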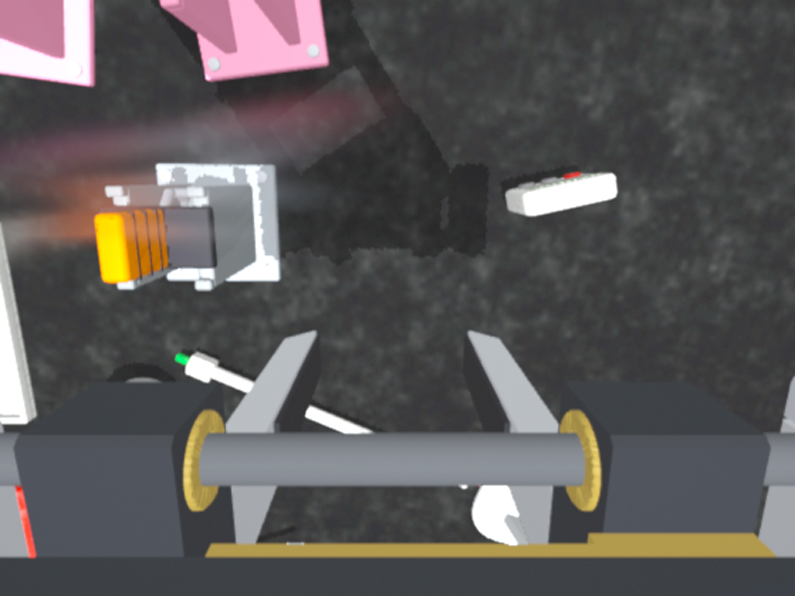

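Wrist view: the orange grip on the grey rest is at (115,247). It measures 33.8 x 14.3 mm, centred at (471,354), at 10.2°, which fits the description. Grasping it.

apply_moves(plan=[3, -11, 0, 0, 4.4, -18, 0, 0, 4.5, -18, 0, 0, 4.5, -18, 0, 0, 4.5, -18, 0, 0, 4.5, -18, 0, 0, 4.5, -18, 0, 0, 4.5, -17, 0, 0, 0, 0, 0, 0, 0, 0, 10, 0, 0, 0, 18, 0, 0, 0, 18, 0, 0, 0, 18, 0, 0, 0, 14, 0, 0, 0, 8, 0, 0, 0, 2, 0, 0, 0, 0, 0, 0, 0, 0, 0])

```text
time_s: 3.45
ee_pos: [0.4694, 0.3551, 0.1182]
eef_rot: [3.141, 0.001, -2.958]
force: [-0.4, 0.3, 0.5]
grip_width: 0.0564
grip_force: 0.0
```

```bash
python3 - <<'E'
from h import *
go([470,354.6,116],.181+np.pi)
E
```

```text
t 3.5 pos [469.4 355.1 118.2] rot [ 3.141e+00  1.000e-03 -2.958e+00] F [-0.4  0.3  0.5] w 56.4
tool d [-0.4 -0.6  2.2] spin 0.002
```

apply_moves(plan=[0, -0.5, 1, 0, 0, 0, 0, 0, 0, 0, 0, 0, 0, 0, 0, 0, 0, 0, 0, 0, 0, 0, 0, 0], hand=-1, squeeze=50)

```text
time_s: 4.05
ee_pos: [0.4693, 0.3544, 0.1165]
eef_rot: [3.142, 0.0, -2.958]
force: [0.7, 0.4, 0.2]
grip_width: 0.0138
grip_force: 50.0
```

apply_moves(plan=[0, 0, -8, 0, 0, 0, -20, 0, 0, 0, -20, 0, 0, 0, -20, 0, 0, 0, -20, 0, 0, 0, -20, 0, 0, 0, -20, 0, 0, 0, -12, 0, 0, 0, 0, 0])

```text
time_s: 4.95
ee_pos: [0.4696, 0.3546, 0.2582]
eef_rot: [3.141, 0.002, -2.958]
force: [-0.1, 0.4, -1.1]
grip_width: 0.0138
grip_force: 50.0
```

apply_moves(plan=[2, -10, 0, 0, 3, -20, 0, 0, 5, -30, 0, 0, 5, -30, 0, 0, 5, -30, 0, 0, 5, -30, 0, 0, 5, -30, 0, 0, 5, -30, 0, 0, 5, -30, 0, 0, 5, -30, 0, 0, 5, -30, 0, 0, 5, -30, 0, 0, 5, -30, 0, 0, 5, -30, 0, 0, 5, -30, 0, 0, 5, -30, 0, 0, 5, -30, 0, 0, 4, -18, 0, 0, 0, -9, 0, 0, 0, 0, 0, 0.08])

```text
time_s: 6.95
ee_pos: [0.4785, -0.1603, 0.2555]
eef_rot: [3.141, -0.001, -3.04]
force: [0.0, -0.4, -1.8]
grip_width: 0.0139
grip_force: 50.0
```

apply_moves(plan=[0, 0, 0, 0.08, 0, 0, 0, 0.08, 0, 0, 0, 0.088, 0, 0, 0, 0, 0, 0, 0, 0])

```text
time_s: 7.45
ee_pos: [0.4788, -0.1591, 0.256]
eef_rot: [3.141, -0.001, 3.0]
force: [-0.6, -0.6, -0.8]
grip_width: 0.0139
grip_force: 50.0
```

```bash
python3 - <<'E'
from h import *
go([502,-164.3,205.5],-.145+np.pi)
c=grab('wrist');w=cloud(c)
m=(w[...,2]>.143)&(w[...,2]<.165)&(w[...,0]>.53)&(w[...,0]<.64)&(w[...,1]<-.1)&(w[...,1]>-.24)
q=w[m]*1000;print(len(q))
if len(q)>9: print(np.polyfit(q[:,1],q[:,0],1),q.min(0),q.max(0),np.median(q,0))
save('w2',c['image'],1.42)
E
```

```text
t 7.5 pos [ 478.8 -159.1  256. ] rot [ 3.141e+00 -1.000e-03  3.000e+00] F [-0.6 -0.6 -0.8] w 13.9
tool d [-23.7  -1.8  50.5] spin 0.003
4
```

View pics/w2.png

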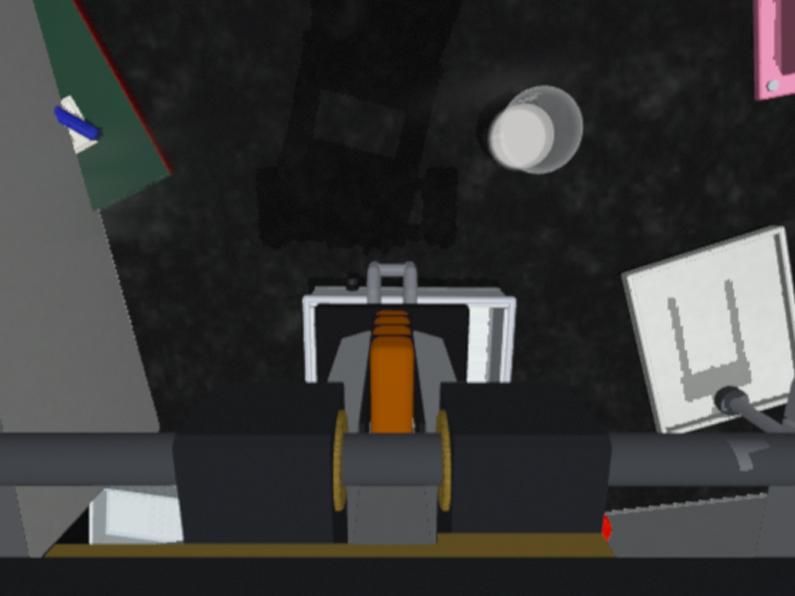

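Wrist view: the held hook, with its back at (392,270), is in line with the bath centre at (410,300). The gripper hides the bail. Lowering to mouth height, then checking from the side camera.

apply_moves(plan=[-4, -0.3, 8, 0.003, -6, -0.5, 14, 0, -6, -0.5, 14, 0, -5, -0.5, 10, 0, -3, 0, 4.5, 0, 0, 0, 0, 0, 0, 0, 0, 0])

```text
time_s: 8.2
ee_pos: [0.5026, -0.1648, 0.2062]
eef_rot: [-3.142, 0.0, 2.994]
force: [-0.9, 0.7, -1.3]
grip_width: 0.0137
grip_force: 50.0
```

```bash
python3 - <<'E'
from h import *
go([571.5,-174.3,205.5],-.145+np.pi)
def px(c,p):
    return cv2.projectPoints(np.array(p,float).reshape(-1,3),c['rvec'],c['tvec'],c['mtx'],None)[0].reshape(-1,2).round(0)
for n in('scene','side'):
    c=grab(n);print(n,px(c,[[.5715,-.1743,.151],[.502,-.164,.129]]))
    w=cloud(c);s=w[(w[...,2]>.14)&(w[...,2]<.165)&(w[...,0]>.545)&(w[...,0]<.6)&(w[...,1]<-.1)&(w[...,1]>-.24)]*1000
    print(len(s)); 
    if len(s)>10: print(np.polyfit(s[:,1],s[:,0],1),s.min(0),s.max(0),np.polyval(np.polyfit(s[:,1],s[:,0],1),-174.3))
a,b=load('scene'),load('side')
save('c3',np.hstack([cv2.resize(a['image'][150:270,300:400],None,fx=4,fy=4),cv2.resize(b['image'][150:270,270:370],None,fx=4,fy=4)]))
E
```

```text
t 8.2 pos [ 502.6 -164.8  206.2] rot [-3.142  0.     2.994] F [-0.9  0.7 -1.3] w 13.7
tool d [-69.5   0.7   0.7] spin -0.003
scene [[372. 226.]
 [351. 246.]]
94
[1.46770870e-01 5.97426922e+02] [ 560.73821426 -215.57816207  140.7530227 ] [ 578.67108394 -139.2989919   155.62484723] 571.8447591893917
side [[314. 160.]
 [335. 173.]]
65
[1.52779662e-01 5.98407873e+02] [ 564.99378619 -209.4029224   140.48943382] [ 581.31965379 -124.05972494  155.47523998] 571.7783782875109
```

View pics/c3.png

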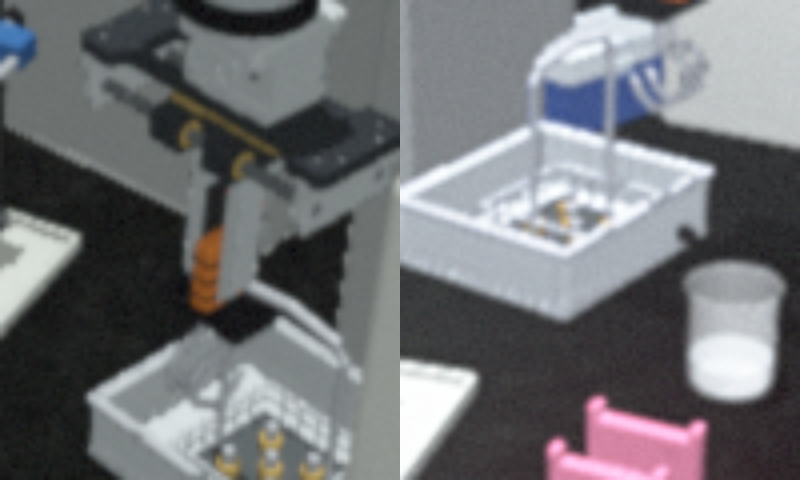

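Crops: in the scene crop the grip at (208,270) is aligned in front of the bail at (300,305). In the side crop the hook's mouth at (665,85) faces the bail bar at (575,45). Bail middle confirmed at x = 571.8. Advancing 70 mm.

apply_moves(plan=[-4, 0, 0.5, 0, -10, 0, 0, 0, -12, 0, 0, 0, -12, 0, 0, 0, -10, 0.3, 0, 0, -8, 0.3, 0, 0, -6, 0, 0, 0, -5, 0, 0, 0, -3, 0, 0, 0, 0, 0, 0, 0, 0, 0, 0, 0])

```text
time_s: 9.4
ee_pos: [0.5717, -0.1744, 0.2055]
eef_rot: [-3.142, -0.0, 2.994]
force: [0.4, -0.3, -1.3]
grip_width: 0.0136
grip_force: 50.0
```

apply_moves(plan=[0, 0, -4, 0, 0, 0, -5, 0, 0, 0, -5, 0, 0, 0, -4, 0, 0, 0, -3, 0, 0, 0, -2, 0, 0, 0, -2, 0, 0, 0, -2, 0, 0, 0, -2, 0, 0, 0, 0, 0])

```text
time_s: 10.4
ee_pos: [0.5719, -0.1744, 0.2347]
eef_rot: [-3.142, 0.0, 2.994]
force: [-0.1, -0.3, -6.6]
grip_width: 0.0138
grip_force: 50.0
```

It's caught, with 5.3 N of load. Lifting.

apply_moves(plan=[0, 0, -3, 0, 0, 0, -6, 0, 0, 0, -8, 0, 0, 0, -10, 0, 0, 0, -10, 0, 0, 0, -10, 0, 0, 0, -10, 0, 0, 0, -9, 0, 0, 0, -7, 0, 0, 0, -5, 0, 0, 0, -3, 0, 0, 0, -1, 0, 0, 0, 0, 0, 0, 0, 0, 0])

```text
time_s: 11.8
ee_pos: [0.5718, -0.1744, 0.3161]
eef_rot: [3.141, -0.001, 2.994]
force: [0.4, 0.7, -6.9]
grip_width: 0.0137
grip_force: 50.0
```

```bash
python3 - <<'E'
from h import *
go([481,110.5,316],.183+np.pi)
c=grab('side');w=cloud(c);a=grab('scene')
save('c4',np.hstack([cv2.resize(a['image'][100:270,290:400],None,fx=3.3,fy=3.3),cv2.resize(c['image'][100:270,250:360],None,fx=3.3,fy=3.3)]))
E
```

```text
t 11.8 pos [ 571.8 -174.4  316.1] rot [ 3.141e+00 -1.000e-03  2.994e+00] F [ 0.4  0.7 -6.9] w 13.7
tool d [1.317e+02 2.685e+02 1.000e-01] spin -0.331
```

View pics/c4.png

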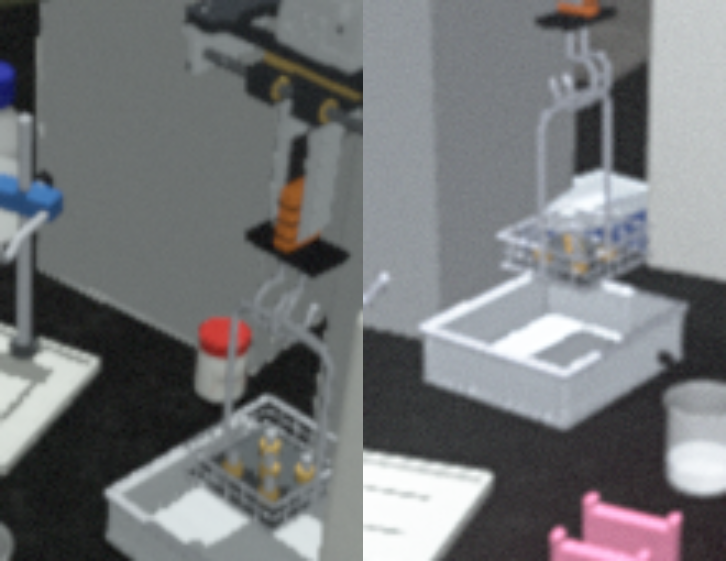

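Crop: the basket hangs upright from the hook, bail at (575,95) in the side crop, clear of the bath. Carrying it smoothly to the point in front of the stand.

apply_moves(plan=[0.5, 1, 0, 0, 1.5, 3, 0, 0, 2.5, 5, 0, 0, 4, 8, 0, 0, 5.4, 11, 0, 0, 6.4, 13, 0, 0, 6.9, 14, 0, 0, 6.9, 14, 0, 0, 6.9, 14, 0, 0, 6.9, 14, 0, 0, 6.9, 14, 0, 0, 6.9, 14, 0, 0, 6.9, 14, 0, 0, 6.9, 14, 0, 0, 6.9, 14, 0, 0, 6.9, 14, 0, 0, 6.9, 14, 0, 0, 6.4, 13, 0, 0, 5.9, 12, 0, 0, 4.9, 10, 0, 0])

```text
time_s: 13.9
ee_pos: [0.4932, 0.0709, 0.3165]
eef_rot: [3.142, 0.0, 2.994]
force: [-0.8, -0.5, -5.6]
grip_width: 0.0138
grip_force: 50.0
```

apply_moves(plan=[4.4, 9, 0, 0, 3.9, 8, 0, 0, 3.4, 7, 0, 0, 2.5, 5, 0, 0, 2, 4, 0, 0, 1.5, 3, 0, 0, 1, 2, 0, 0, 0.5, 1, 0, -0.01, 0, 0, 0, -0.03, 0, 0, 0, -0.05, 0, 0, 0, -0.05, 0, 0, 0, -0.05, 0, 0, 0, -0.05, 0, 0, 0, -0.05, 0, 0, 0, -0.03, 0, 0, 0, -0.01, 0, 0, 0, 0, 0, 0, 0, 0])

```text
time_s: 15.7
ee_pos: [0.4803, 0.1111, 0.3165]
eef_rot: [-3.142, -0.0, -2.96]
force: [0.3, -0.1, -5.9]
grip_width: 0.0139
grip_force: 50.0
```

```bash
python3 - <<'E'
from h import *
go([588.8,130.3,316],.183+np.pi)
c=grab('wrist');s=grab('scene');d=grab('side')
# prongs: points z 150..190 in stand area not basket
o=np.array([588.8,130.3]);a=.183
for n,cc in(('wrist',c),('scene',s),('side',d)):
    w=cloud(cc).reshape(-1,3)*1000;w=w[np.isfinite(w).all(1)]
    q=w[:,:2]-o;f=np.c_[q[:,0]*np.cos(a)+q[:,1]*np.sin(a),-q[:,0]*np.sin(a)+q[:,1]*np.cos(a),w[:,2]]
    for sg in(-1,1):
        g=f[(abs(f[:,1]*sg-26)<9)&(f[:,0]>-32)&(f[:,0]<40)&(f[:,2]>145)&(f[:,2]<200)]
        if len(g)>8:
            t=g[g[:,2]>174];v=g[(g[:,0]>-10)&(g[:,0]<10)]
            print(n,sg,len(g),'y',np.round(np.median(g[:,1]),1),'minx',g[:,0].min().round(1),'tip',len(t),t[:,:].max(0).round(1) if len(t) else '', 'lowz',np.round(v[:,2].min(),1) if len(v) else '')
            print([ (x,np.round(np.median(g[(g[:,0]>=x)&(g[:,0]<x+4),2]),1)) for x in range(-28,16,4)])
    b=w[(w[:,2]>225)&(w[:,2]<256)&(np.hypot(w[:,0]-481,w[:,1]-110)<60)]
    print(n,'bail',len(b),b.min(0) if len(b) else '',b.max(0) if len(b) else '')
save('c5',np.hstack([cv2.resize(s['image'][90:270,210:330],None,fx=3.1,fy=3.1),cv2.resize(d['image'][90:270,200:340],None,fx=3.1,fy=3.1)]))
E
```

```text
t 15.7 pos [480.3 111.1 316.5] rot [-3.142 -0.    -2.96 ] F [ 0.3 -0.1 -5.9] w 13.9
tool d [-110.2   -0.7    0.5] spin -0.001
wrist bail 425 [454.60578314  65.07103733 225.36480622] [492.69149735 158.31801136 254.94733035]
scene -1 56 y -29.8 minx -23.4 tip 14 [ 36.6 -25.5 183.9] lowz 156.5
[(-28, np.float64(nan)), (-24, np.float64(181.2)), (-20, np.float64(179.7)), (-16, np.float64(169.2)), (-12, np.float64(172.3)), (-8, np.float64(165.0)), (-4, np.float64(156.5)), (0, np.float64(162.2)), (4, np.float64(164.3)), (8, np.float64(166.9)), (12, np.float64(170.1))]
scene 1 55 y 22.5 minx -22.4 tip 14 [ 36.1  27.  184. ] lowz 159.4
[(-28, np.float64(nan)), (-24, np.float64(179.7)), (-20, np.float64(179.0)), (-16, np.float64(173.7)), (-12, np.float64(167.8)), (-8, np.float64(163.3)), (-4, np.float64(163.7)), (0, np.float64(162.2)), (4, np.float64(166.2)), (8, np.float64(167.3)), (12, np.float64(169.8))]
scene bail 150 [451.49028591  62.42909733 225.79802645] [499.48739754 154.3438206  254.69041999]
side -1 102 y -25.0 minx -21.0 tip 15 [-11.1 -21.7 181.9] lowz 157.4
[(-28, np.float64(nan)), (-24, np.float64(179.5)), (-20, np.float64(177.1)), (-16, np.float64(173.6)), (-12, np.float64(168.7)), (-8, np.float64(166.0)), (-4, np.float64(160.7)), (0, np.float64(162.8)), (4, np.float64(162.8)), (8, np.float64(165.2)), (12, np.float64(165.3))]
side 1 106 y 27.8 minx -20.8 tip 15 [-12.6  30.4 181.4] lowz 157.0
[(-28, np.float64(nan)), (-24, np.float64(178.9)), (-20, np.float64(179.1)), (-16, np.float64(174.6)), (-12, np.float64(167.1)), (-8, np.float64(165.5)), (-4, np.float64(160.6)), (0, np.float64(162.5)), (4, np.float64(161.1)), (8, np.float64(165.4)), (12, np.float64(168.0))]
side bail 203 [452.62640568  70.95647976 225.08424549] [500.88143152 163.45773464 254.62219809]
  return _methods._mean(a, axis=axis, dtype=dtype,
  ret = ret.dtype.type(ret / rcount)
```

View pics/c5.png

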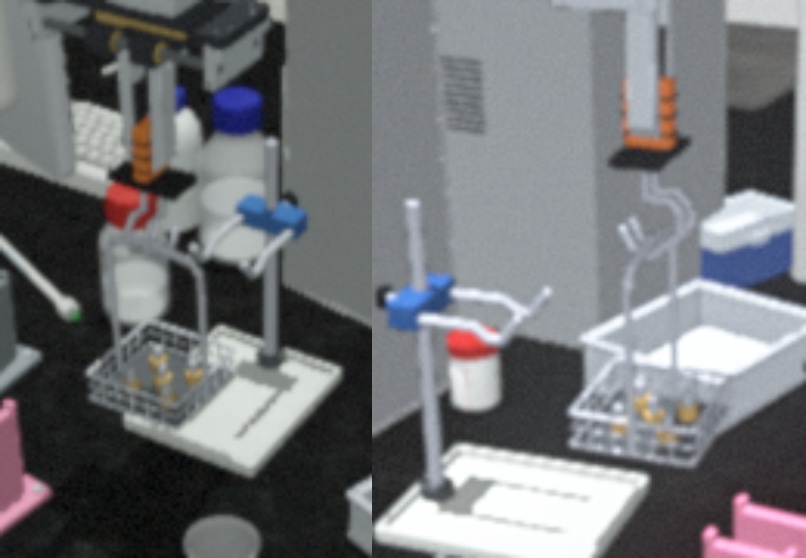

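Crops: the basket hangs still on the prongs' axis, bail at (150,245) in the scene crop. Prong tips are at (196,250) and (252,268), well below the bail. Advancing over the seats, then lowering.

apply_moves(plan=[-1, 0, 0, 0, -3, 0, 0, 0, -5, 0, 0, 0, -7, 0, 0, 0, -8, -0.2, 0, 0, -9, -0.2, 0, 0, -10, -0.2, 0, 0, -10, 0, 0, 0, -10, 0, 0, 0, -10, 0, 0, 0, -9, 0, 0, 0, -8, 0, 0, 0, -7, 0, 0, 0, -5, 0, 0, 0, -4, 0, 0, 0, -2, 0, 0, 0, -1, 0, 0, 0, -1, 0, 0, 0, 0, 0, 0, 0, 0, 0, 0, 0])

```text
time_s: 17.85
ee_pos: [0.5885, 0.1305, 0.3165]
eef_rot: [3.142, 0.0, -2.959]
force: [-0.2, 0.7, -6.3]
grip_width: 0.0141
grip_force: 50.0
```

apply_moves(plan=[0, 0, 2, 0, 0, 0, 4, 0, 0, 0, 6, 0, 0, 0, 6, 0, 0, 0, 6, 0, 0, 0, 6, 0, 0, 0, 6, 0, 0, 0, 6, 0, 0, 0, 5, 0, 0, 0, 4, 0, 0, 0, 3, 0, 0, 0, 2, 0, 0, 0, 1, 0, 0, 0, 0, 0, 0, 0, 0, 0])

```text
time_s: 19.35
ee_pos: [0.5886, 0.1305, 0.2596]
eef_rot: [3.142, 0.0, -2.959]
force: [0.3, 0.0, -7.0]
grip_width: 0.0138
grip_force: 50.0
```

```bash
python3 - <<'E'
from h import *
go([588.8,130.3,247.5],.183+np.pi)
o=np.array([588.8,130.3]);a=.183
for n in('scene','side'):
    w=cloud(grab(n)).reshape(-1,3)*1000;w=w[np.isfinite(w).all(1)]
    q=w[:,:2]-o;f=np.c_[q[:,0]*np.cos(a)+q[:,1]*np.sin(a),-q[:,0]*np.sin(a)+q[:,1]*np.cos(a),w[:,2]]
    for sg in(-1,1):
        g=f[(abs(f[:,1]*sg-41)<8)&(abs(f[:,0])<25)&(f[:,2]>90)&(f[:,2]<190)]; print(n,'leg',sg,len(g),np.median(g,0).round(1),g.max(0).round(1))
        g=f[(abs(f[:,1]*sg-26)<8)&(f[:,0]<-12)&(f[:,0]>-30)&(f[:,2]>150)&(f[:,2]<200)]; print('tip',len(g),g.min(0).round(1),g.max(0).round(1))
    g=f[(abs(f[:,1])<36)&(abs(f[:,0])<12)&(f[:,2]>172)&(f[:,2]<200)];print('bar',len(g),np.median(g,0).round(1),g.max(0).round(1))
E
```

```text
t 19.4 pos [588.6 130.5 259.6] rot [ 3.142  0.    -2.959] F [ 0.3  0.  -7. ] w 13.8
tool d [-0.1 -0.2 12.1] spin -0.001
scene leg -1 66 [ -2.3 -44.  147.2] [  2.  -33.1 184.8]
tip 11 [-24.2 -33.1 166.1] [-12.3 -25.1 182.9]
scene leg 1 58 [ -2.   44.5 139.6] [  5.2  49.  183. ]
tip 13 [-26.   19.1 169.6] [-13.6  27.9 184. ]
bar 70 [ -3.4 -10.3 183.1] [ 11.9  34.9 198.3]
side leg -1 58 [ -0.8 -41.7 123.1] [  3.9 -38.2 153.4]
tip 17 [-21.1 -27.7 167.4] [-12.1 -20.9 181.6]
side leg 1 86 [ -0.4  46.9 147.8] [  4.9  49.  182. ]
tip 20 [-19.9  22.6 167.3] [-12.1  30.9 180.8]
bar 96 [ -1.9   9.3 182.1] [ 11.7  34.1 190.7]
```

apply_moves(plan=[0, -0.5, 1, 0, 0, -0.5, 2, 0, 0, -0.5, 2, 0, 0, 0, 1.5, 0, 0, 0, 1, 0, 0, 0, 0.5, 0, 0, 0, 0.5, 0, 0, 0, 0.5, 0, 0, 0, 0.5, 0, 0, 0, 0, 0, 0, 0, 0, 0])

```text
time_s: 20.55
ee_pos: [0.5888, 0.129, 0.25]
eef_rot: [3.142, -0.0, -2.959]
force: [0.2, -0.4, -6.0]
grip_width: 0.014
grip_force: 50.0
```

apply_moves(plan=[0, 0, 0.5, 0, 0, 0, 0.5, 0, 0, 0, 0.5, 0, 0, 0, 0.5, 0, 0, 0, 0, 0, 0, 0, 0, 0])

```text
time_s: 21.15
ee_pos: [0.589, 0.1291, 0.2482]
eef_rot: [3.142, 0.001, -2.959]
force: [2.4, 1.0, -2.6]
grip_width: 0.0136
grip_force: 50.0
```

apply_moves(plan=[0, 0, 0.5, 0, 0, 0, 0.5, 0, 0, 0, 0.5, 0, 0, 0, 0.5, 0, 0, 0, 0, 0, 0, 0, 0, 0])

```text
time_s: 21.75
ee_pos: [0.5888, 0.129, 0.2459]
eef_rot: [3.142, -0.0, -2.959]
force: [0.2, 0.4, -1.7]
grip_width: 0.0139
grip_force: 50.0
```

The basket's weight passed to the prongs at TCP z ≈ 248. Lowering the hook to put the bar in the mouth gap.

apply_moves(plan=[0, 0, 1, 0, 0, 0, 2, 0, 0, 0, 3, 0, 0, 0, 3, 0, 0, 0, 3, 0, 0, 0, 3, 0, 0, 0, 2.5, 0, 0, 0, 1.5, 0, 0, 0, 0.8, 0, 0, 0, 0, 0, 0, 0, 0, 0])

```text
time_s: 22.85
ee_pos: [0.5889, 0.129, 0.2263]
eef_rot: [-3.142, 0.0, -2.959]
force: [-0.5, -0.1, -1.5]
grip_width: 0.0138
grip_force: 50.0
```

```bash
python3 - <<'E'
from h import *
go([588.8,130.3,226],.183+np.pi)
s=grab('scene');d=grab('side')
save('c6',np.hstack([cv2.resize(s['image'][130:240,240:320],None,fx=5,fy=5),cv2.resize(d['image'][130:240,200:280],None,fx=5,fy=5)]))
E
```

```text
t 22.9 pos [588.9 129.  226.3] rot [-3.142  0.    -2.959] F [-0.5 -0.1 -1.5] w 13.8
tool d [-0.2  1.3  0.3] spin -0.001
```

View pics/c6.png

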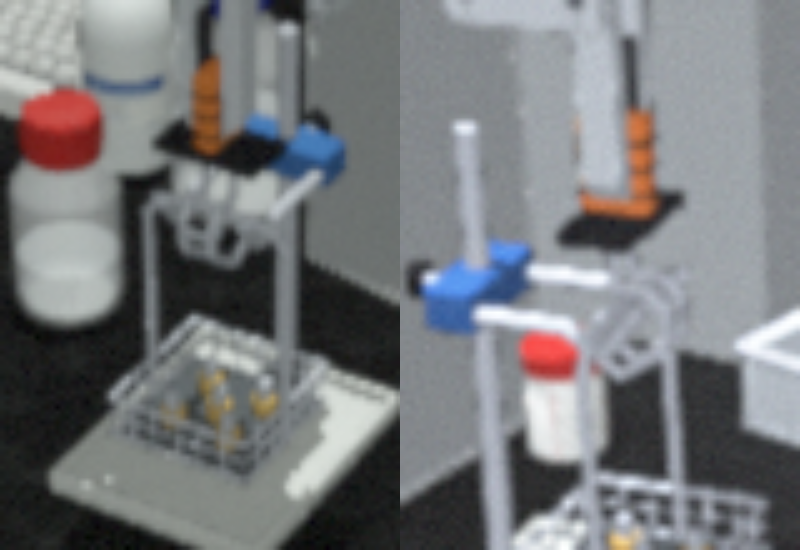

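Crops: the bail lies on both prongs, near (160,205) and (275,230) in the scene crop, and the basket is level. The hook's bottom at (215,255) hangs below the bar with no load on it. Backing out slowly.

apply_moves(plan=[1, 0, 0, 0, 2, 0, 0, 0, 2, 0, 0, 0, 2, 0, 0, 0, 2, 0, 0, 0, 2, 0, 0, 0, 2, 0, 0, 0, 2, 0, 0, 0])

```text
time_s: 23.75
ee_pos: [0.5739, 0.1263, 0.2262]
eef_rot: [-3.142, 0.0, -2.959]
force: [-0.2, 0.5, -1.4]
grip_width: 0.0133
grip_force: 50.0
```

apply_moves(plan=[2, 0, 0, 0, 3, 0, 0, 0, 4, 0, 0, 0, 5, 0, 0, 0, 8, 0, 0, 0, 12, 0, 0, 0, 15, 0, 0, 0, 15, 0, 0, 0, 12, 0, 0, 0, 8, 0, 0, 0, 4, 0, 0, 0, 0, 0, 0, 0])

```text
time_s: 24.95
ee_pos: [0.4874, 0.1103, 0.2264]
eef_rot: [-3.142, 0.0, -2.959]
force: [0.1, 0.5, -1.5]
grip_width: 0.0138
grip_force: 50.0
```

```bash
python3 - <<'E'
from h import *
go([469.5,354.5,256],.181+np.pi)
o=np.array([588.8,130.3]);a=.183
for n in('scene','side'):
    w=cloud(grab(n)).reshape(-1,3)*1000;w=w[np.isfinite(w).all(1)]
    q=w[:,:2]-o;f=np.c_[q[:,0]*np.cos(a)+q[:,1]*np.sin(a),-q[:,0]*np.sin(a)+q[:,1]*np.cos(a),w[:,2]]
    for sg in(-1,1):
      for z0,z1 in((70,100),(130,160)):
        g=f[(abs(f[:,1]*sg-43)<8)&(abs(f[:,0])<25)&(f[:,2]>z0)&(f[:,2]<z1)]; print(n,'leg',sg,z0,len(g),np.median(g,0).round(1))
    g=f[(abs(f[:,1])<16)&(abs(f[:,0])<12)&(f[:,2]>160)&(f[:,2]<200)];print('bar',len(g),np.median(g,0).round(1),g.max(0).round(1))
E
```

```text
t 24.9 pos [487.4 110.3 226.4] rot [-3.142  0.    -2.959] F [ 0.1  0.5 -1.5] w 13.8
tool d [-26.7 243.4 -29.6] spin 0.001
scene leg -1 70 17 [ -2.5 -46.2  85.1]
scene leg -1 130 19 [ -2.4 -45.2 145.4]
scene leg 1 70 8 [-2.6 43.5 79.8]
scene leg 1 130 4 [ -2.   43.8 152.7]
bar 29 [ -2.6   2.  173.4] [  1.8  15.7 177. ]
side leg -1 70 28 [ -2.3 -42.3  89.3]
side leg -1 130 22 [ -1.3 -41.6 138.8]
side leg 1 70 32 [-1.5 46.8 86.6]
side leg 1 130 34 [1.000e-01 4.720e+01 1.479e+02]
bar 27 [ -1.8   2.4 173.3] [  2.   15.  176.4]
```

The basket hangs upright on both prongs, free of the hook. Taking the hook back over its rest.

apply_moves(plan=[0, 0, -8, 0, 0, 4, -12, 0, 0, 8, -12, 0, 0, 15, 0, 0, 0, 20, 0, 0, 0, 25, 0, 0, 0, 25, 0, 0, -3, 25, 0, 0, -4, 25, 0, 0, -5, 25, 0, 0, -5, 22, 0, 0, -4, 18, 0, 0, -3, 14, 0, 0, -2, 9, 0, 0, -0.7, 5, 0, 0, 0, 3.4, 0, 0, 0, 0, 0, 0, 0, 0, 0, 0])

```text
time_s: 26.85
ee_pos: [0.4698, 0.3542, 0.2583]
eef_rot: [-3.142, 0.0, -2.96]
force: [-0.4, -0.9, -1.4]
grip_width: 0.0139
grip_force: 50.0
```

```bash
python3 - <<'E'
from h import *
go([469.4,354.4,116.5],-2.958)
E
```

```text
t 26.9 pos [469.8 354.2 258.3] rot [-3.142  0.    -2.96 ] F [-0.4 -0.9 -1.4] w 13.9
tool d [  0.3   0.3 141.8] spin -0.002
```

apply_moves(plan=[0.3, 0.3, 8, -0.002, 0, 0, 15, 0, 0, 0, 15, 0, 0, 0, 15, 0, 0, 0, 15, 0, 0, 0, 15, 0, 0, 0, 15, 0, 0, 0, 15, 0, 0, 0, 12, 0, 0, 0, 7, 0, 0, 0, 4, 0, 0, 0, 2, 0, 0, 0, 1, 0, 0, 0, 1, 0, 0, 0, 0, 0, 0, 0, 0, 0])

```text
time_s: 28.45
ee_pos: [0.4694, 0.3548, 0.1184]
eef_rot: [3.141, 0.0, -2.957]
force: [-0.1, 0.5, -0.9]
grip_width: 0.0137
grip_force: 50.0
```

apply_moves(plan=[0, -0.3, 0.7, 0, 0, 0, 0.7, 0, 0, 0, 0.5, 0, 0, 0, 0, 0, 0, 0, 0, 0])

```text
time_s: 28.95
ee_pos: [0.4695, 0.3545, 0.1165]
eef_rot: [3.142, 0.0, -2.957]
force: [-1.4, -1.0, 2.5]
grip_width: 0.0139
grip_force: 50.0
```

Seated. Releasing and rising.

apply_moves(plan=[0, 0, 0, 0, 0, 0, 0, 0, 0, 0, 0, 0, 0, 0, 0, 0, 0, 0, 0, 0, 0, 0, 0, 0], hand=0)

```text
time_s: 29.55
ee_pos: [0.4694, 0.3545, 0.1162]
eef_rot: [-3.142, -0.0, -2.957]
force: [-0.4, -0.3, -0.3]
grip_width: 0.0469
grip_force: 0.0
```

apply_moves(plan=[0, 0, -3, 0, 0, 0, -8, 0, 0, 0, -15, 0, 0, 0, -20, 0, 0, 0, -20, 0, 0, 0, -20, 0, 0, 0, -14, 0, 0, 0, 0, 0, 0, 0, 0, 0, 0, 0, 0, 0])

```text
time_s: 30.55
ee_pos: [0.4691, 0.3543, 0.2151]
eef_rot: [-3.141, -0.002, -2.957]
force: [0.1, 0.8, -0.4]
grip_width: 0.0467
grip_force: 0.0
```

```bash
python3 - <<'E'
from h import *
go([469.4,354.4,116.5],-2.958)
for n in('scene','side'):
    c=grab(n);w=cloud(c);im=c['image'].astype(int)
    m=(im[...,0]>150)&(im[...,2]<90)&(w[...,2]>.1)&(w[...,2]<.165)&(abs(w[...,0]-.47)<.06)&(abs(w[...,1]-.355)<.06)
    q=w[m]*1000;print(n,len(q),cv2.minAreaRect(q[:,:2].astype(np.float32)),np.percentile(q[:,2],[2,98]))
s,d=load('scene'),load('side')
save('c7',np.hstack([cv2.resize(s['image'][130:250,170:320],None,fx=3.5,fy=3.5),cv2.resize(d['image'][230:350,190:260],None,fx=3.5,fy=3.5)]))
E
```

```text
t 30.6 pos [469.1 354.3 215.1] rot [-3.141e+00 -2.000e-03 -2.957e+00] F [ 0.1  0.8 -0.4] w 46.7
tool d [-0.3  0.1 98.6] spin 0.001
scene 16 ((469.9176330566406, 351.1252746582031), (32.545257568359375, 11.382137298583984), 16.674095153808594) [146.69685609 154.59537864]
side 356 ((468.0283203125, 358.7568359375), (33.89686965942383, 13.955965042114258), 13.770059585571289) [109.22392148 153.34878829]
```

View pics/c7.png

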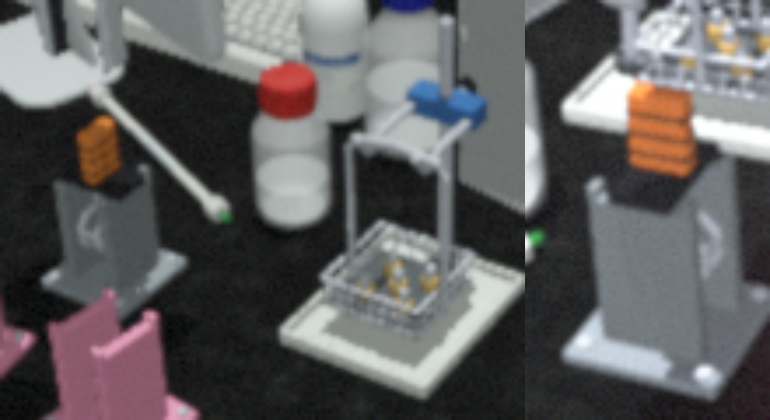

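Crops: the hook is seated on the grey rest with its grip at (98,150). The basket hangs upright on both prongs at (370,150) and (430,160). The gripper is clear of everything.

```bash
python3 -c "
from station import ctrl
print(ctrl.hand_in())"
```

```text
the job is handed in; nothing more can be done
None
```

I handed the job in after about 31 s of robot time: the basket hangs upright on both prongs, the lifting hook is back on its grey rest, and the gripper is clear. The hand-in returned no verdict.

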